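# Lock a carved capital onto the tilted carving stand

### The arm

A 7-joint arm with a two-finger parallel gripper is mounted at the origin on the work surface. World frame = base frame: x ahead of the robot, y to its left, z up, the work surface at z = 0. Lengths are in m, angles in degrees, forces in N, time in s.
With the tool pointing down it reaches from about 0.425 to 0.875 m from the base axis. Payload 4.7 kg.
Tool frame: the origin (TCP) lies at the centre of the arm's flange, where the gripper is bolted on; the fingertips stand 182 mm ahead of it and the grasp point (between the pads) lies 164 mm ahead of it (env.grip_depth is the distance from the TCP to the grasp point, in m); z points along the fingers, y is the line along which they close (so a half turn about z gives the same grasp; the last joint's range is limited). The gripper opens to 87 mm and grips with 3 to 60 N. Pads are 19 mm wide; open, the fingers measure 117 mm over their backs; the gripper's body (75 mm by 190 mm) begins 51 mm behind the grasp point.
Start: joints at [-70.468, 18.392, -4.016, 83.108, 1.295, 78.541, -3.26], TCP at [0.209, 0.616, 0.405] pointing down, gripper open.
Joint ranges: [-163.93, 163.93], [-17.29, 119.83], [-79.2, 71.16], [3.27, 140.29], [-89.18, 269.18], [5.43, 117.66], [-154.24, 154.24]. Speed limits (degrees/s): [147.25, 147.25, 180, 180, 180, 180, 180].

### API

Orientations are given as [roll, pitch, yaw] about the fixed x, y, z axes, in that order (R = Rz(yaw) Ry(pitch) Rx(roll)).
In Python, from cell import env gives the robot as it stands. The module is installed in compiled form; this text tells all that it offers.
- The arm moves only by the tool send_rows, never from a script. Its arguments are lists of equal length, an entry for each row: "xyz": the shift along the tool's x, y, z in m, a list of three; "rotation": the turn, a rotation vector about the tool's x, y, z in rad, a list of three; "jaw": the opening, from 0 (shut) to 1 (fully open). A call has 1 to 20 rows; each row shifts and turns the commanded pose from where the row before left it, along the tool's axes as they then stand; what a row does not reach is not made up. A row lasts 1/10 s, in which the tool goes at most 50 mm and 8.59 degrees, less where a joint would pass 70% of its speed; a pose out of reach is approached as far as the arm can. A call is refused whole if a number of a shift passes 0.05 or a number of a turn 0.15, either way. A call with a gripper value outside its range is refused whole. The fingers move at their own pace and stop on an object; "newtons" is the grip in N (left out, the last holds). Time passes only in rows, so rows that do not move let the fingers close. It gives the time, the measured TCP pose, the force, the opening and the grip force at its end, in the units of the state.
- env.get_obs(): the state, without advancing time (a new reading comes with each control period).
- env.read_camera(name): name is "scene" or "top" or "wrist"; returns a dict with "image" (384x512x3 uint8, blue, green, red), "fx", "fy", "cx", "cy" (pixels), "R" (3x3) and "t" (3): a world point X has camera coordinates R X + t. Camera axes: x right, y down, z forward; pixel columns grow to the right and rows downward; lengths in m; the calibration is good to about 2 mm. A picture is of the moment at which its call begins. There is no depth.
- env.sign_off(): hands the job in; it is judged then, once.
The state is a dict: "time_s": time; "qpos": joint angles; "joint_velocities": joint speeds; "effort": joint torques, N m; "tool_pos": TCP position; "tool_rot": TCP orientation; "force": force on the tool from outside, world axes, zero at the start; "wrist_torque": the same for the moment, N m; "grip_width": finger opening in m; "grasp_force": force on a finger pad.
Only numpy, scipy, OpenCV 4.12 (cv2) and the standard library are available. Lean on these libraries where they do the work, as an engineer would, in place of code of your own. Each camera call takes 0.05 s, during which the arm holds its last target. There are 200 camera calls.

### The job

The carver wants to go on working on the small wooden capital: swing the red knob to open the lock ring of the tilted green stand, push the capital's square plate down over the stand's square post until it sits fully home, then swing the red knob the other way to lock the ring over the plate, and let go. Leave the mallet, glue bottle, wax tin and gouge where they are.

Things in the scene. Friction and masses are not known exactly. Their poses are not given: they have to be found in the camera images.
- capital: Loose carved wooden capital, upright, 72 mm tall, 0.3 kg. Origin: centre of its underside. Steel plate 56x56x12 mm; neck 37x37 to z=52; top block 46x46 from z=52 to 70: grip its flat faces across x or y (scrolls below its corners reach 36 mm from the axis). Square hole 25.5x25.5, 52 deep in the underside. All sides along x and y; fits the post in any of four quarter turns.
- stand: Fixed green stand. Origin: centre below the head, on the bench. Base 150 x 130 x 22 mm. Its head (platen, post, ring) leans 30 degrees from vertical towards the stand's own -x.
- seat (a point): Centre of the top of the stand's round dark platen (86 mm wide), 110 mm above the bench; z along the post, 30 degrees from vertical, y level, x uphill. Steel post 22x22 mm here (sides along x, y), straight to 28 mm, then tapering to 11x11 at 42 mm. When home, the capital's origin lies on this point with the same z axis.
- lock_ring (a joint): Angle (rad, 0 to 0.8) of the ring about the seat's z; grows clockwise seen from the post's tip. 0 = open: four yellow lips facing the post's sides let the plate pass. 0.8 = locked: lips over the plate's corners. Ring 100 mm wide, 19 mm high over the platen; lips inward to 32 mm radius, undersides 14 mm over the platen. Stays where left; about 2 N at the knob.
- ring_knob (a point): Point on the axis of the red knob, a 16 mm pin parallel to the seat's z on the ring's arm, 90 mm from the ring's axis; this point 34 mm above the platen plane, the knob from 14 (arm top) to 46 mm. In the seat's frame it lies at the angle (-1.169 - joint value) from the seat's x axis.
- mallet: Round wooden carver's mallet standing on its head, 82 mm wide, 210 mm tall; origin at the centre of its foot. Leave it alone.
- glue: White glue bottle, 60 mm wide, 170 mm tall; origin at the centre of its foot. Leave it alone.
- wax_tin: Blue and steel round tin, 52 mm wide, 82 mm tall, standing close beside the capital; origin at the centre of its foot. Leave it alone.
- gouge: Gouge lying flat, 223 mm long, dark wooden handle 27 mm thick towards -x, blade towards +x; origin on the bench below the ferrule. Leave it alone.

How it is judged (in metres and radians):
On the way, in this order (a step that is already met when the one before it is completed fails the run):
1. the lock ring is open (joint below 0.12 rad) while the capital is still off the post (value of joint lock_ring below 0.12 rad and distance between capital and seat above 0.08 m), for 0.1 s.
2. the capital is pushed fully home: underside within 3 mm of the platen, origin within 5 mm of the seat, axes within 0.08 rad, with the ring still open (below 0.2 rad) (z of capital in the frame of seat below 0.003 m and distance between capital and seat below 0.005 m and angle between the z axis of capital and the z axis of seat, either way round below 0.08 rad and value of joint lock_ring below 0.2 rad), for 0.2 s.
3. the ring is turned to lock, joint above 0.68 rad (value of joint lock_ring above 0.68 rad), for 0.1 s.
At the end, for the whole second after the job is handed in: Capital at rest, home on the post: underside within 3 mm of the platen, origin within 5 mm of the seat, axes within 0.08 rad; lock ring beyond 0.68 rad; mallet, glue and tin upright (within 0.3 rad), and these and the gouge within 30 mm of where they started. Nothing held (z of capital in the frame of seat below 0.003 m and distance between capital and seat below 0.005 m and angle between the z axis of capital and the z axis of seat, either way round below 0.08 rad and value of joint lock_ring above 0.68 rad and linear speed of capital below 0.02 m/s and distance of each of mallet, glue, wax_tin, gouge from where it was at the start of the episode below 0.03 m and angle between each of mallet, glue, wax_tin's own z axis and vertical below 0.3 rad); the robot touches nothing.
It fails at once if the mallet, glue bottle, wax tin or gouge is moved by more than 30 mm or one of the standing ones tips by more than 0.3 rad (distance of any of mallet, glue, wax_tin, gouge from where it was at the start of the episode above 0.03 m or angle between any of mallet, glue, wax_tin's own z axis and vertical above 0.3 rad).
It also fails if it takes over 72 s, if anything falls off the work surface, if the arm or the gripper's body presses on something with over 40 N, if the wrist force passes 120 N, or if a joint passes its speed limit or range.

## Working session

There is one attempt and no reset: what is moved stays moved. The work goes in short steps, Python scripts to look and compute and a tool call to move; the robot and the scene stay as the last step left them, time stands still between calls to the robot, and variables do not carry over. Pictures are saved under pics/ and viewed, at most 10 in all, crops included, and the job is handed in when it is done.

Besides the shell and the picture viewer there is one more tool, called after "Call:" as name(argument=value, ...) on one line, values as JSON. send_rows: Moves the arm, as the interface text tells. Its arguments: {"type":"object","properties":{"xyz":{"type":"array"},"rotation":{"type":"array"},"jaw":{"type":"array"},"newtons":{"type":"number"}},"required":["xyz","rotation","jaw"]}

```bash
mkdir -p pics; python3 - <<'E'
from cell import env
import cv2,pickle,numpy as np
d={}
for n in("scene","top","wrist"):
    c=env.read_camera(n); d[n]=c
    print(n,c["fx"],c["fy"],c["cx"],c["cy"],np.round(c["R"],4).tolist(),np.round(c["t"],4).tolist())
pickle.dump(d,open("c0.pkl","wb"))
for n in("scene","top"): cv2.imwrite(f"pics/{n}0.png",cv2.resize(d[n]["image"],(800,600),interpolation=cv2.INTER_CUBIC))
print(env.get_obs(),env.grip_depth)
E
```

```text
scene 436.13160475569293 436.13160475569293 259.83109262151504 187.35641767473092 [[-0.5063, 0.8623, -0.011], [0.7045, 0.4062, -0.5819], [-0.4973, -0.3024, -0.8132]] [0.3174, -0.3183, 1.6112]
top 352.6013426036316 352.6013426036316 252.43114415757682 196.69975519651675 [[0.017, -0.9999, 0.0014], [-0.9844, -0.017, -0.1753], [0.1753, 0.0016, -0.9845]] [-0.0327, 0.5328, 0.9945]
wrist 274.1288212816153 274.1288212816153 252.9816200271535 191.681860689884 [[0.3214, 0.9469, -0.0019], [0.9137, -0.3096, 0.2633], [0.2487, -0.0864, -0.9647]] [-0.6496, -0.0312, 0.39]
{'time_s': 0.15, 'qpos': array([-70.46555651,  18.42921112,  -4.01564189,  83.1566577 ,
         1.29538758,  78.53998113,  -3.26005497]), 'joint_velocities': array([ 0.02623751, -0.2566501 , -0.03079743, -0.19253407, -0.00176783,
        0.04260473, -0.02758971]), 'effort': array([-3.08800772e-04, -4.91797793e+01, -4.04888727e-01, -3.12874746e+01,
       -6.39765873e-02,  4.05305740e-02,  1.03002983e-04]), 'tool_pos': array([0.20866914, 0.61544918, 0.40393281]), 'tool_rot': array([-1.79919384e+02,  5.24613710e-03,  1.61275032e+02]), 'force': array([0.4676419 , 0.31620027, 0.65994783]), 'wrist_torque': array([ 0.01615011, -0.00376349, -0.00801881]), 'grasp_force': 0.0, 'grip_width': 0.08722863388732359} 0.1635
```

View pics/scene0.png

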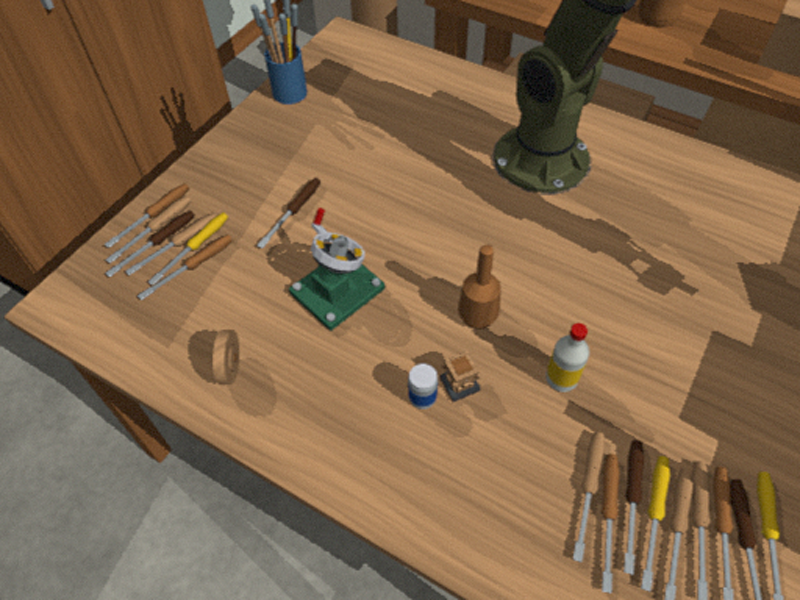

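View pics/top0.png

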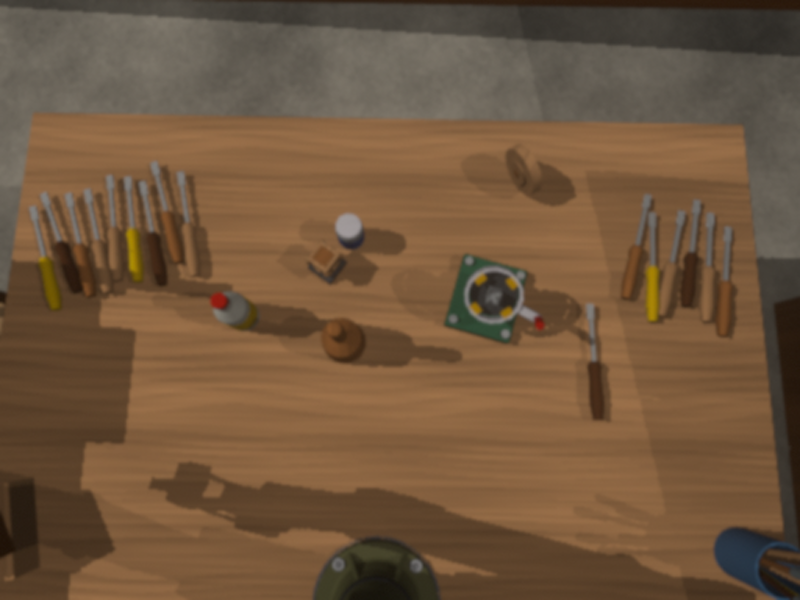

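The scene view shows the knob at (318,215), the ring at (338,250) and the capital at (460,372), with the tin touching its left side. In the top view they are at (540,322), (493,295) and (326,262). I'll zoom in and measure.

```bash
cat > h.py <<'E'
import numpy as np,cv2,pickle
def ray(c,u,v):
    R=np.array(c["R"]);t=np.array(c["t"])
    d=R.T@np.array([(u-c["cx"])/c["fx"],(v-c["cy"])/c["fy"],1]); return -R.T@t,d/np.linalg.norm(d)
def plane(c,p,z):
    o,d=ray(c,*p); return o+d*(z-o[2])/d[2]
def tri(obs):
    A=np.zeros((3,3));b=np.zeros(3)
    for c,p in obs:
        o,d=ray(c,*p);P=np.eye(3)-np.outer(d,d);A+=P;b+=P@o
    x=np.linalg.solve(A,b); return x,[round(float(np.linalg.norm((np.eye(3)-np.outer(d,d))@(x-o))),4) for o,d in [ray(c,*p) for c,p in obs]]
def proj(c,X):
    q=np.array(c["R"])@X+np.array(c["t"]); return np.array([c["fx"]*q[0]/q[2]+c["cx"],c["fy"]*q[1]/q[2]+c["cy"]])
def blobs(img,lo,hi,box,mn=3):
    h=cv2.cvtColor(img,cv2.COLOR_BGR2HSV);m=cv2.inRange(h,lo,hi)
    k=np.zeros_like(m);x0,y0,x1,y1=box;k[y0:y1,x0:x1]=255;m&=k
    n,l,s,c=cv2.connectedComponentsWithStats(m)
    return [(np.round(c[i],2).tolist(),s[i].tolist()) for i in range(1,n) if s[i][4]>=mn]
E
python3 - <<'E'
from h import *
d=pickle.load(open("c0.pkl","rb"));T,S=d["top"],d["scene"]
def crop(c,x,y,w,h): return cv2.resize(c["image"][y:y+h,x:x+w],(400,300),interpolation=cv2.INTER_CUBIC)
# 4 tiles: 80x60 (x5)
a=np.vstack([np.hstack([crop(T,280,155,80,60),crop(S,180,125,80,60)]),np.hstack([crop(T,185,130,80,60),crop(S,255,215,80,60)])])
cv2.imwrite("pics/m.png",a)
for n,c,b in(("T",T,(280,155,360,215)),("S",S,(180,125,260,210))):
    print(n,"red",blobs(c["image"],(0,150,60),(6,255,255),b),blobs(c["image"],(174,150,60),(180,255,255),b))
    print(n,"yel",blobs(c["image"],(18,130,90),(32,255,255),b))
    print(n,"green",blobs(c["image"],(65,100,20),(90,255,255),b,50))
print("dark",blobs(T["image"],(0,0,0),(180,110,70),(185,150,240,190),8))
print("dark",blobs(S["image"],(0,0,0),(180,110,70),(255,215,335,275),8))
E
```

```text
T red [([344.69, 206.71], [342, 203, 6, 8, 35])] []
T yel [([307.37, 178.74], [304, 176, 8, 7, 35]), ([326.88, 181.32], [324, 178, 7, 8, 40]), ([304.35, 196.65], [301, 194, 7, 7, 34]), ([323.54, 199.22], [320, 196, 8, 7, 37])]
T green []
S red [([203.95, 137.98], [201, 133, 7, 11, 43])] []
S yel [([213.9, 150.9], [212, 150, 5, 3, 10]), ([204.62, 155.81], [203, 154, 4, 5, 16]), ([228.5, 161.0], [227, 159, 4, 5, 20]), ([218.36, 164.71], [215, 164, 7, 3, 14])]
S green [([214.79, 187.2], [186, 170, 60, 40, 1249])]
dark [([225.99, 155.0], [218, 150, 15, 10, 78]), ([214.94, 173.2], [209, 166, 12, 15, 54])]
dark [([292.12, 247.88], [282, 237, 25, 20, 128])]
```

View pics/m.png

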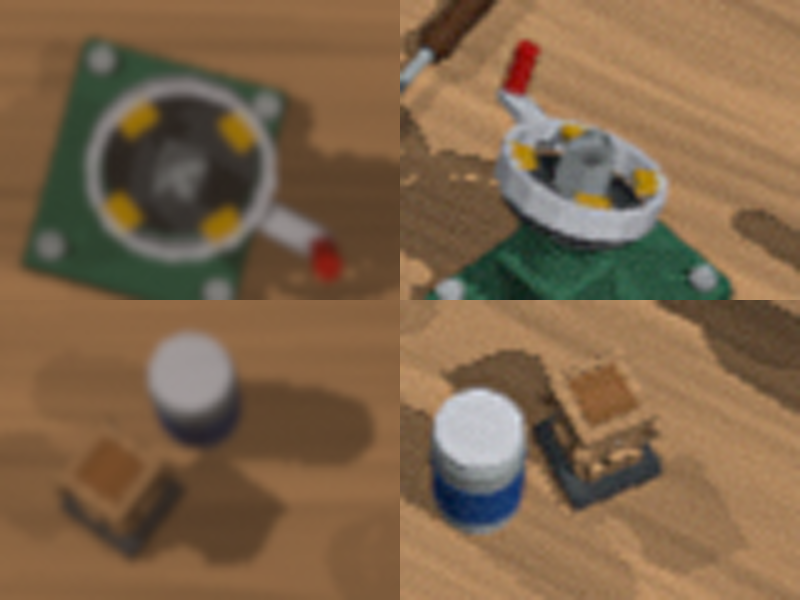

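The mosaic shows the ring with four yellow lips over the platen, the knob at top (344.7,206.7) and scene (204,138). The capital's top face and dark plate are clear, and the tin is a few mm from one plate corner. Next I'll compute poses.

```bash
python3 - <<'E'
from h import *
import itertools
d=pickle.load(open("c0.pkl","rb"));T,S=d["top"],d["scene"]
tl=[(307.37,178.74),(326.88,181.32),(304.35,196.65),(323.54,199.22)]
sl=[(213.9,150.9),(204.62,155.81),(228.5,161.0),(218.36,164.71)]
best=min(itertools.permutations(range(4)),key=lambda p:sum(tri([(T,tl[i]),(S,sl[p[i]])])[1][0] for i in range(4)))
L=[tri([(T,tl[i]),(S,sl[best[i]])]) for i in range(4)];P=np.array([l[0] for l in L])
print("lips",best,P.round(4).tolist(),[l[1][0] for l in L]);c=P.mean(0);u,s,v=np.linalg.svd(P-c);n=v[2]*np.sign(v[2][2])
print("c",c.round(4),"n",n.round(3),"tilt",np.degrees(np.arccos(n[2])).round(1),"az",np.degrees(np.arctan2(n[1],n[0])).round(1),"rad",np.linalg.norm(P-c,axis=1).round(4))
k=tri([(T,(344.69,206.71)),(S,(203.95,137.98))]);print("knob",k)
b=[(300.4,167),(333.4,176),(323.6,213),(290,204)]
B=np.array([plane(T,p,.024) for p in b]);print("bolts",B.round(4).tolist(),B.mean(0).round(4))
for i in range(4):
    e=B[(i+1)%4]-B[i];print("edge",np.linalg.norm(e).round(4),np.degrees(np.arctan2(e[1],e[0])).round(1))
# capital corners
f=lambda x,y,ox,oy:(ox+x/5-.4,oy+y/5-.4)
print("top face T",[plane(T,f(*p,185,130),.07).round(4).tolist() for p in((105,130),(160,172),(120,213),(62,180))])
print("top face S",[plane(S,f(*p,255,215),.07).round(4).tolist() for p in((153,87),(205,58),(248,120),(188,142))])
print("plate T",[plane(T,f(*p,185,130),0.).round(4).tolist() for p in((62,195),(133,257),(183,188))])
print("plate S",[plane(S,f(*p,255,215),0.).round(4).tolist() for p in((135,140),(177,208),(260,168))])
for nme,cc,bx,lo,hi in(("tinT",T,(210,130,240,160),(0,0,120),(180,60,255)),("tinS",S,(255,225,283,265),(0,0,120),(180,60,255))):
    print(nme,blobs(cc["image"],lo,hi,bx,20))
E
```

```text
lips (3, 1, 2, 0) [[0.5696, -0.1722, 0.1358], [0.563, -0.2249, 0.1377], [0.5251, -0.1679, 0.1079], [0.5184, -0.2217, 0.1154]] [0.0003, 0.0002, 0.0001, 0.0022]
c [ 0.544  -0.1967  0.1242] n [-0.478  0.137  0.868] tilt 29.8 az 164.0 rad [0.0373 0.0366 0.0381 0.0369]
knob (array([ 0.49634187, -0.27514876,  0.12382249]), [0.0, 0.0])
bolts [[0.6325, -0.1691, 0.024], [0.6059, -0.2696, 0.024], [0.4915, -0.2376, 0.024], [0.5171, -0.137, 0.024]] [ 0.5617 -0.2033  0.024 ]
edge 0.104 -104.8
edge 0.1188 164.4
edge 0.1038 75.7
edge 0.1198 -15.5
top face T [[0.6499, 0.1166, 0.07], [0.6249, 0.0832, 0.07], [0.5998, 0.1058, 0.07], [0.6191, 0.1406, 0.07]]
top face S [[0.6352, 0.0876, 0.07], [0.6043, 0.1039, 0.07], [0.6274, 0.1427, 0.07], [0.6559, 0.1205, 0.07]]
plate T [[0.6281, 0.1517, 0.0], [0.5891, 0.1057, 0.0], [0.634, 0.076, 0.0]]
plate S [[0.6352, 0.0785, 0.0], [0.6616, 0.1203, 0.0], [0.615, 0.1497, 0.0]]
tinT [([222.49, 144.07], [215, 137, 17, 15, 201])]
tinS [([270.98, 241.37], [262, 232, 18, 21, 280])]
```

```bash
cat >> h.py <<'E'
from scipy.spatial.transform import Rotation as Ro
yaw=np.radians(-15.4)
n=np.array([-.5*np.cos(yaw),-.5*np.sin(yaw),np.cos(np.pi/6)])
sx=np.array([np.cos(np.pi/6)*np.cos(yaw),np.cos(np.pi/6)*np.sin(yaw),.5]);sy=np.cross(n,sx)
SR=np.c_[sx,sy,n]; seat=np.array([.552,-.1989,.110])
def seatp(*p): return seat+SR@np.array(p)
def knob(q,h=.034): a=-1.169-q; return seatp(.09*np.cos(a),.09*np.sin(a),h)
def tool(z,y):
    z=z/np.linalg.norm(z);y=y-z*(y@z);y/=np.linalg.norm(y);return np.c_[np.cross(y,z),y,z]
def plan(o,grasp,R,g=.1635):
    "shift (current tool axes) and then turn (tool axes) to put the grasp point there"
    R0=Ro.from_euler("xyz",o["tool_rot"],degrees=True).as_matrix()
    tcp=grasp-g*R[:,2]
    best=None
    for f in(1,-1):
        Rf=R@np.diag([f,f,1.]);rv=Ro.from_matrix(R0.T@Rf).as_rotvec()
        if best is None or np.linalg.norm(rv)<np.linalg.norm(best): best=rv
    return R0.T@(tcp-o["tool_pos"]),best,tcp
E
python3 - <<'E'
from h import *
from cell import env
d=pickle.load(open("c0.pkl","rb"));T,S=d["top"],d["scene"];o=env.get_obs();np.set_printoptions(suppress=True,precision=4)
print("mallet",tri([(T,(214.4,211.2)),(S,(311.7,160))]));print("glue",tri([(T,(140.2,192)),(S,(370,211))]))
print("tin",plane(T,(222.8,146.5),.082),plane(S,(270.5,240),.082))
print("gouge",plane(T,(382,233),.013),plane(T,(378,196),.01))
C=T;W=d["wrist"]
R0=Ro.from_euler("xyz",o["tool_rot"],degrees=True).as_matrix();print(R0)
down=tool(np.array([0,0,-1.]),R0[:,1])
cap=np.array([.627,.113,.28]);print("cap above",plan(o,cap,down))
for q in(.65,.3): 
    k=knob(q,.038);R=tool(-n,sx);print("knob",q,k,plan(o,k,R),plan(o,k+.08*n,R))
E
```

```text
mallet (array([0.4674, 0.072 , 0.1981]), [0.0015, 0.0015])
glue (array([0.5194, 0.2711, 0.1652]), [0.0008, 0.0008])
tin [0.6748 0.0656 0.082 ] [0.6834 0.0678 0.082 ]
gouge [ 0.4355 -0.4139  0.013 ] [ 0.5487 -0.4081  0.01  ]
[[-0.9471  0.321  -0.0004]
 [ 0.321   0.9471 -0.0014]
 [-0.0001 -0.0014 -1.    ]]
cap above (array([-0.5575, -0.3416, -0.039 ]), array([-0.0014,  0.0001,  0.    ]), array([0.627 , 0.113 , 0.4435]))
knob 0.65 [ 0.4921 -0.2729  0.1319] (array([-0.4719, -0.7549,  0.1316]), array([-0.42  , -0.3942,  1.4756]), array([ 0.4132, -0.2512,  0.2734])) (array([-0.432 , -0.7573,  0.0623]), array([-0.42  , -0.3942,  1.4756]), array([ 0.3747, -0.2405,  0.3427]))
knob 0.3 [ 0.5175 -0.2823  0.1475] (array([-0.4991, -0.7556,  0.116 ]), array([-0.42  , -0.3942,  1.4756]), array([ 0.4387, -0.2606,  0.2891])) (array([-0.4592, -0.7581,  0.0467]), array([-0.42  , -0.3942,  1.4756]), array([ 0.4002, -0.2499,  0.3584]))
```

Call:
send_rows(xyz=[[0,0,-0.02],[-0.031,-0.019,-0.001],[-0.031,-0.019,-0.001],[-0.031,-0.019,-0.001],[-0.031,-0.019,-0.001],[-0.031,-0.019,-0.001],[-0.031,-0.019,-0.001],[-0.031,-0.019,-0.001],[-0.031,-0.019,-0.001],[-0.031,-0.019,-0.001],[-0.031,-0.019,-0.001],[-0.031,-0.019,-0.001],[-0.031,-0.019,-0.001],[-0.031,-0.019,-0.001],[-0.031,-0.019,-0.001],[-0.031,-0.019,-0.001],[-0.031,-0.019,-0.001],[-0.031,-0.019,-0.001],[-0.031,-0.019,-0.001],[0,0,0]], rotation=[[0,0,0],[0,0,0],[0,0,0],[0,0,0],[0,0,0],[0,0,0],[0,0,0],[0,0,0],[0,0,0],[0,0,0],[0,0,0],[0,0,0],[0,0,0],[0,0,0],[0,0,0],[0,0,0],[0,0,0],[0,0,0],[0,0,0],[0,0,0]], jaw=[1,1,1,1,1,1,1,1,1,1,1,1,1,1,1,1,1,1,1,1])

```text
time_s: 2.15
tool_pos: [0.6296, 0.1064, 0.4422]
tool_rot: [-179.8, 0.1, 160.8]
force: [-0.3, -0.7, -0.8]
grip_width: 0.0869
grasp_force: 0.0
```

```bash
python3 - <<'E'
from h import *
from cell import env
np.set_printoptions(suppress=True,precision=4)
w=env.read_camera("wrist");pickle.dump(w,open("w1.pkl","wb"));cv2.imwrite("pics/w1.png",cv2.resize(w["image"],(800,600),interpolation=cv2.INTER_CUBIC))
for q in(.65,): 
    k=knob(q,.036);R=tool(-n,sx);print(plan(env.get_obs(),k+.08*n,R))
E
```

```text
(array([ 0.1247, -0.4132,  0.1019]), array([-0.4211, -0.3922,  1.4703]), array([ 0.3756, -0.2408,  0.341 ]))
```

View pics/w1.png

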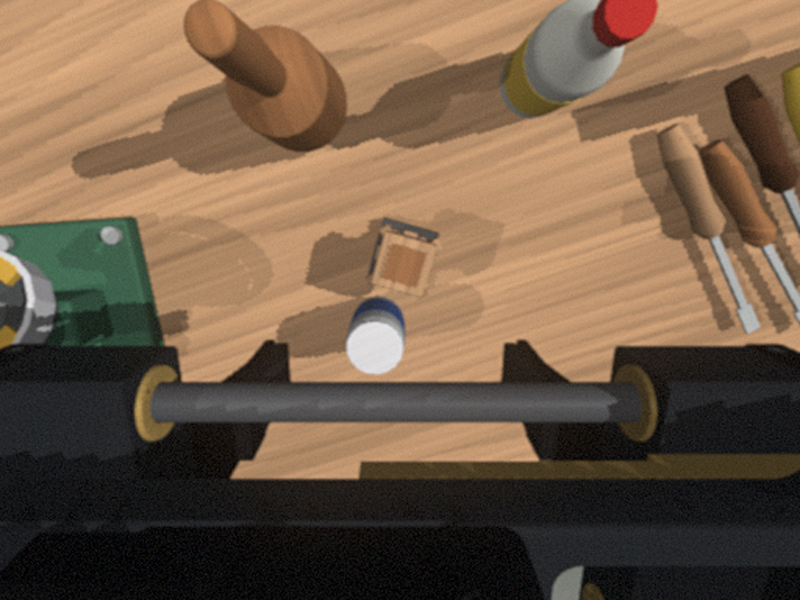

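The wrist view shows the capital's top face centred at about (405,265). The tin at (376,335) is beside its lower face, and the left and right faces are free for the fingers. I'll go to the knob first.

Call:
send_rows(xyz=[[0.0139,-0.0459,0.0113],[0.0139,-0.0459,0.0113],[0.0139,-0.0459,0.0113],[0.0139,-0.0459,0.0113],[0.0139,-0.0459,0.0113],[0.0139,-0.0459,0.0113],[0.0139,-0.0459,0.0113],[0.0139,-0.0459,0.0113],[0.0139,-0.0459,0.0113],[0,0,0],[0,0,0],[0,0,0],[0,0,0],[0,0,0],[0,0,0],[0,0,0],[0,0,0],[0,0,0],[0,0,0],[0,0,0]], rotation=[[0,0,0],[0,0,0],[0,0,0],[0,0,0],[0,0,0],[0,0,0],[0,0,0],[0,0,0],[0,0,0],[-0.038,-0.036,0.134],[-0.038,-0.036,0.134],[-0.038,-0.036,0.134],[-0.038,-0.036,0.134],[-0.038,-0.036,0.134],[-0.038,-0.036,0.134],[-0.038,-0.036,0.134],[-0.038,-0.036,0.134],[-0.038,-0.036,0.134],[-0.038,-0.036,0.134],[-0.038,-0.036,0.134]], jaw=[1,1,1,1,1,1,1,1,1,1,1,1,1,1,1,0.6,0.6,0.6,0.6,0.6])

```text
time_s: 4.2
tool_pos: [0.3764, -0.2371, 0.341]
tool_rot: [149.9, -0.1, 74.5]
force: [0.3, -0.1, 0.2]
grip_width: 0.0566
grasp_force: 0.0
```

```bash
python3 - <<'E'
from h import *
from cell import env
np.set_printoptions(suppress=True,precision=4)
o=env.get_obs();print(o["tool_pos"],o["tool_rot"],o["qpos"],o["grip_width"])
w=env.read_camera("wrist");pickle.dump(w,open("w2.pkl","wb"));cv2.imwrite("pics/w2.png",w["image"])
k=knob(.65,.036);R=tool(-n,sx);print(plan(o,k+.04*n,R),plan(o,k,R))
b=(0,0,511,383)
print("red",blobs(w["image"],(0,150,60),(6,255,255),b,20),"yel",blobs(w["image"],(18,130,90),(32,255,255),b,20))
print("proj knob top/mid",proj(w,knob(.65,.046)),proj(w,knob(.65,.03)))
E
```

```text
[ 0.3764 -0.2371  0.341 ] [149.9028  -0.0766  74.4832] [  9.5599 -16.6406  19.6597 128.0804  -2.724   38.4164  16.0563] 0.05657637722248369
(array([-0.0038,  0.0002,  0.0401]), array([ 0.0017, -0.0001, -0.0024]), array([ 0.3949, -0.2461,  0.3064])) (array([-0.0038,  0.0001,  0.0801]), array([ 0.0017, -0.0001, -0.0024]), array([ 0.4142, -0.2514,  0.2717]))
red [([256.41, 206.76], [248, 194, 18, 26, 382])] yel [([309.27, 61.48], [295, 48, 29, 29, 472]), ([243.4, 72.42], [231, 58, 26, 31, 456]), ([315.63, 128.58], [303, 115, 26, 27, 374]), ([254.09, 138.72], [242, 127, 26, 24, 351]), ([145.69, 242.53], [140, 234, 14, 20, 91]), ([363.0, 249.13], [360, 240, 7, 21, 45]), ([142.44, 271.14], [139, 262, 10, 19, 81]), ([364.17, 271.54], [361, 264, 6, 16, 35]), ([337.32, 298.91], [172, 284, 312, 23, 3547])]
proj knob top/mid [253.5272 212.7008] [253.4563 206.5737]
```

View pics/w2.png

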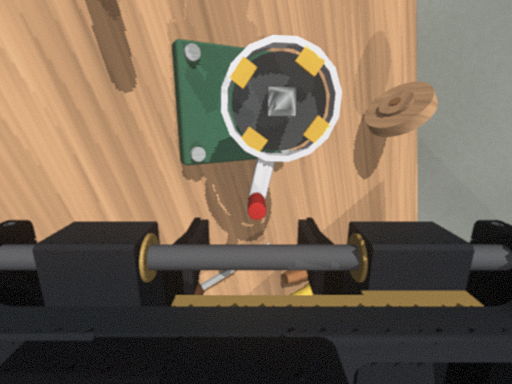

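The wrist view has the knob at (257,207), midway between the fingers, and the four lips around the post at (283,100). I'll descend and grip the knob lightly.

Call:
send_rows(xyz=[[-0.001,0,0.02],[-0.001,0,0.02],[-0.001,0,0.02],[-0.001,0,0.018],[0,0,0],[0,0,0],[0,0,0],[0,0,0]], rotation=[[0,0,0],[0,0,0],[0,0,0],[0,0,0],[0,0,0],[0,0,0],[0,0,0],[0,0,0]], jaw=[0.6,0.6,0.6,0.6,0.1,0.1,0.1,0.1], newtons=8)

```text
time_s: 5.05
tool_pos: [0.4129, -0.2527, 0.2746]
tool_rot: [149.9, 0.1, 74.7]
force: [-0.1, 0.2, 0.0]
grip_width: 0.0279
grasp_force: 0.0
```

```bash
python3 - <<'E'
from h import *
from cell import env
np.set_printoptions(suppress=True,precision=4)
o=env.get_obs();print(o["tool_pos"],o["qpos"],o["grip_width"],o["grasp_force"],o["force"])
R0=Ro.from_euler("xyz",o["tool_rot"],degrees=True).as_matrix()
g=o["tool_pos"]+.1635*R0[:,2];p=SR.T@(g-seat);print("grasp in seat",p,np.hypot(p[0],p[1]),-1.169-np.arctan2(p[1],p[0]))
prev=knob(.65)
for q in(.52,.39,.26,.13,0,-.03):
    k=knob(q);print(q,R0.T@(k-prev));prev=k
E
```

```text
[ 0.4129 -0.2527  0.2746] [  5.9253  -5.8768  24.5963 128.2431 -11.2154  28.4492  24.2628] 0.02788864543888326 0.0 [-0.1264  0.1891  0.016 ]
grasp in seat [-0.0212 -0.0888  0.0389] 0.09131519097709417 0.6362145255202973
0.52 [-0.0022  0.0115  0.    ]
0.39 [-0.0006  0.0117  0.    ]
0.26 [0.0009 0.0117 0.    ]
0.13 [0.0024 0.0114 0.    ]
0 [0.0038 0.011  0.    ]
-0.03 [0.0011 0.0025 0.    ]
```

Call:
send_rows(xyz=[[0,0,0],[0,0,0],[0,0,0],[-0.001,0.0057,0],[-0.0012,0.0057,0],[-0.0005,0.0058,0],[-0.0002,0.0058,0],[0.0003,0.0058,0],[0.0006,0.0058,0],[0.001,0.0057,0],[0.0014,0.0057,0],[0.0018,0.0055,0],[0.002,0.0055,0],[0,0,0],[0,0,0]], rotation=[[0,0,0],[0,0,0],[0,0,0],[0,0,0],[0,0,0],[0,0,0],[0,0,0],[0,0,0],[0,0,0],[0,0,0],[0,0,0],[0,0,0],[0,0,0],[0,0,0],[0,0,0]], jaw=[0,0,0,0,0,0,0,0,0,0,0,0,0,0,0])

```text
time_s: 6.55
tool_pos: [0.4624, -0.2614, 0.3023]
tool_rot: [149.9, 0.1, 74.7]
force: [1.7, -1.5, -2.3]
grip_width: 0.0154
grasp_force: 8.0
```

```bash
cat > st.py <<'E'
from h import *
from cell import env
np.set_printoptions(suppress=True,precision=4)
o=env.get_obs();R0=Ro.from_euler("xyz",o["tool_rot"],degrees=True).as_matrix()
g=o["tool_pos"]+.1635*R0[:,2];p=SR.T@(g-seat)
print("pos",o["tool_pos"],"rot",o["tool_rot"],"q",o["qpos"].round(1),"w",o["grip_width"],"gf",o["grasp_force"],"F tool",R0.T@o["force"],"|F|",np.linalg.norm(o["force"]))
print("grasp",g,"in seat",p,"r",np.hypot(p[0],p[1]),"ring q",-1.169-np.arctan2(p[1],p[0]))
E
python3 st.py
```

```text
pos [ 0.4624 -0.2614  0.3023] rot [149.906    0.081   74.6951] q [  4.8  -1.7  24.  121.1 -11.7  31.6  22.1] w 0.015414278087887577 gf 8.001421233639121 F tool [-1.0307  0.6212  2.9863] |F| 3.2196432714811665
grasp [ 0.5414 -0.2832  0.1608] in seat [ 0.0359 -0.0841  0.038 ] r 0.09146659215408395 ring q -0.0021043294097549126
```

Call:
send_rows(xyz=[[0.001,0.002,0],[0.001,0.002,0],[0,0,0]], rotation=[[0,0,0],[0,0,0],[0,0,0]], jaw=[0,0,0])

```text
time_s: 6.85
tool_pos: [0.4643, -0.2612, 0.3032]
tool_rot: [150.2, 0.1, 74.6]
force: [-6.0, -1.5, -0.3]
grip_width: 0.016
grasp_force: 8.0
```

```bash
python3 st.py
```

```text
pos [ 0.4643 -0.2612  0.3032] rot [150.1907   0.0697  74.6007] q [  4.8  -1.5  23.9 120.7 -11.4  32.   21.6] w 0.016040691348124317 gf 7.999629212426953 F tool [-3.0176 -4.7759 -2.4226] |F| 6.146849055982821
grasp [ 0.5426 -0.2829  0.1614] in seat [ 0.0371 -0.0835  0.0379] r 0.09140465985006313 ring q -0.016451256903146305
```

The ring is against its open stop. I'll release and retreat, and measure the seat again with the wrist camera on the way.

Call:
send_rows(xyz=[[-0.001,-0.003,0],[0,0,0],[0,0,0],[0,0,0],[0,0,-0.02],[0,0,-0.03],[0,0,-0.03],[-0.01,0,-0.03],[-0.02,0,-0.01],[0,0,0],[0,0,0]], rotation=[[0,0,0],[0,0,0],[0,0,0],[0,0,0],[0,0,0],[0,0,0],[0,0,0],[0,0,0],[0,0,0],[0,0,0],[0,0,0]], jaw=[0.6,0.6,0.6,0.6,0.6,0.8,1,1,1,1,1])

```text
time_s: 7.95
tool_pos: [0.3969, -0.2737, 0.4064]
tool_rot: [150.0, 0.0, 74.6]
force: [0.2, -0.0, 0.5]
grip_width: 0.0856
grasp_force: 0.0
```

```bash
python3 st.py; python3 - <<'E'
from h import *
from cell import env
np.set_printoptions(suppress=True,precision=4)
w=env.read_camera("wrist");pickle.dump(w,open("w3.pkl","wb"));cv2.imwrite("pics/w3.png",w["image"])
b=(0,0,511,215)
y=blobs(w["image"],(18,130,90),(32,255,255),b,100);r=blobs(w["image"],(0,150,60),(6,255,255),b,20)
print("yel",y,"red",r)
def onh(p,h):
    o,d=ray(w,*p);s=((seat+h*n-o)@n)/(d@n);return SR.T@(o+s*d-seat)
for q,_ in y: print("lip",onh(q,.019))
if len(y)==4: print("mean",np.mean([onh(q,.019) for q,_ in y],0))
for q,_ in r: print("red",onh(q,.04))
# capital from w1: top face corners at z .07 (view scale 1.5625)
w1=pickle.load(open("w1.pkl","rb"))
P=np.array([plane(w1,(x/1.5625,v/1.5625),.07) for x,v in((379,237),(438,243),(428,297),(370,286))]);print(P,P.mean(0))
for i in range(4):
    e=P[(i+1)%4]-P[i];print(np.linalg.norm(e),np.degrees(np.arctan2(e[1],e[0]))%90)
cv2.imwrite("pics/w1c.png",cv2.resize(w1["image"][120:240,200:320],(600,600),interpolation=cv2.INTER_CUBIC))
E
```

```text
pos [ 0.3969 -0.2737  0.4064] rot [149.9854   0.0302  74.6223] q [  7.5 -14.9  23.7 118.7  -3.2  46.1  18.3] w 0.08564722597427848 gf 0.0 F tool [ 0.0337  0.4064 -0.356 ] |F| 0.5412969189833349
grasp [ 0.4758 -0.2955  0.2648] in seat [ 0.036  -0.1133  0.158 ] r 0.1189265596458498 ring q 0.0943125720485003
yel [([215.92, 26.41], [205, 18, 23, 18, 368]), ([177.32, 71.15], [170, 60, 16, 24, 326]), ([256.65, 70.82], [250, 60, 15, 24, 305]), ([218.2, 112.49], [208, 106, 22, 14, 285])] red [([253.86, 159.88], [246, 151, 16, 18, 226])]
lip [0.0014 0.0389 0.019 ]
lip [-0.0367  0.001   0.019 ]
lip [0.0389 0.0013 0.019 ]
lip [ 0.001  -0.0369  0.019 ]
mean [0.0011 0.0011 0.019 ]
red [ 0.0362 -0.0808  0.04  ]
[[0.5979 0.1023 0.07  ]
 [0.6185 0.1463 0.07  ]
 [0.6594 0.1243 0.07  ]
 [0.6342 0.0811 0.07  ]] [0.6275 0.1135 0.07  ]
0.048651813679390365 64.97472754826558
0.046500134789404776 61.73690331377138
0.05006522703646487 59.72983447291735
0.04202420774218567 59.745445517162125
```

View pics/w1c.png

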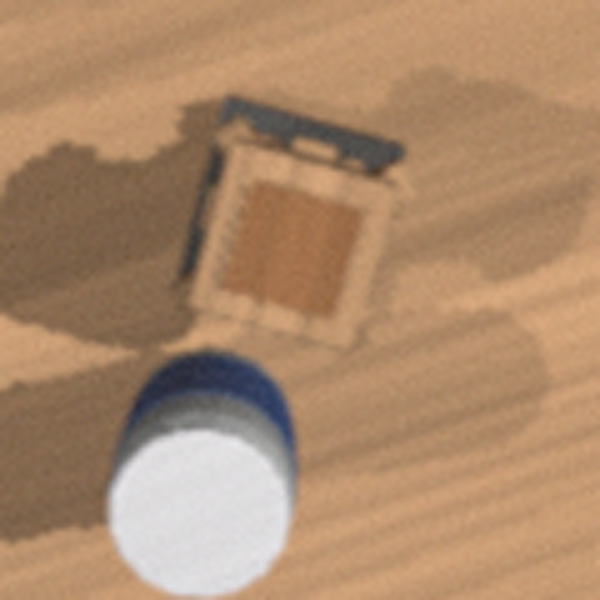

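The crop shows the capital's top face with corners at (228,142), (398,182), (352,347) and (192,305). The plate edge runs from (228,98) to (405,147), and the tin is off the lower face.

```bash
sed -i 's/seat=np.array(\[.552,-.1989,.110\])/seat=np.array([.552,-.1989,.110])+.001*sx/' h.py; python3 - <<'E'
from h import *
from cell import env
np.set_printoptions(suppress=True,precision=4)
w1=pickle.load(open("w1.pkl","rb"))
def pl(c,z): 
    P=np.array([plane(w1,(199.6+x/5,119.6+v/5),z) for x,v in c]);print(P[:,:2].tolist(),P.mean(0))
    for i in range(len(P)-1 if len(P)<4 else 4):
        e=P[(i+1)%len(P)]-P[i];print(np.linalg.norm(e).round(4),(np.degrees(np.arctan2(e[1],e[0]))%90).round(1))
pl(((228,142),(398,182),(352,347),(192,305)),.07)
pl(((182,280),(228,96),(405,148)),.0)
o=env.get_obs()
a=np.radians(60.);R=tool(np.array([0,0,-1.]),np.array([np.cos(a),np.sin(a),0]))
print(plan(o,np.array([.6275,.1135,.15]),R))
E
```

```text
[[0.5946080520228725, 0.10702738727359082], [0.6185939422222533, 0.1448025668982092], [0.6563170399193691, 0.11988119284392094], [0.6316190540001546, 0.08371889358518919]] [0.6253 0.1139 0.07  ]
0.0447 57.6
0.0452 56.5
0.0438 55.7
0.0437 57.8
[[0.6369964903835168, 0.074176501704928], [0.5881754824895222, 0.10699146227610395], [0.6207633330407524, 0.1528278831202613]] [0.6153 0.1113 0.    ]
0.0588 56.1
0.0562 54.6
(array([0.4338, 0.0582, 0.1396]), array([ 0.4438,  0.3433, -1.2824]), array([0.6275, 0.1135, 0.3135]))
```

```bash
python3 - <<'E'
from h import *
from cell import env
np.set_printoptions(suppress=True,precision=4)
o=env.get_obs()
a=np.radians(56.5);R=tool(np.array([0,0,-1.]),np.array([np.cos(a),np.sin(a),0]))
s,r,t=plan(o,np.array([.627,.1135,.22]),R);print(s,s/10,r,r/10,t)
E
```

```text
[0.4336 0.0927 0.0787] [0.0434 0.0093 0.0079] [ 0.4511  0.3274 -1.2229] [ 0.0451  0.0327 -0.1223] [0.627  0.1135 0.3835]
```

Call:
send_rows(xyz=[[0.0434,0.0093,0.0079],[0.0434,0.0093,0.0079],[0.0434,0.0093,0.0079],[0.0434,0.0093,0.0079],[0.0434,0.0093,0.0079],[0.0434,0.0093,0.0079],[0.0434,0.0093,0.0079],[0.0434,0.0093,0.0079],[0.0434,0.0093,0.0079],[0.0434,0.0093,0.0079],[0,0,0],[0,0,0],[0,0,0],[0,0,0],[0,0,0],[0,0,0],[0,0,0],[0,0,0],[0,0,0],[0,0,0]], rotation=[[0,0,0],[0,0,0],[0,0,0],[0,0,0],[0,0,0],[0,0,0],[0,0,0],[0,0,0],[0,0,0],[0,0,0],[0.045,0.033,-0.122],[0.045,0.033,-0.122],[0.045,0.033,-0.122],[0.045,0.033,-0.122],[0.045,0.033,-0.122],[0.045,0.033,-0.122],[0.045,0.033,-0.122],[0.045,0.033,-0.122],[0.045,0.033,-0.122],[0.045,0.033,-0.122]], jaw=[1,1,1,1,1,1,1,1,1,1,1,1,1,1,1,1,1,1,1,1])

```text
time_s: 10.0
tool_pos: [0.6272, 0.1141, 0.3821]
tool_rot: [180.0, -0.3, 146.7]
force: [-0.2, 0.3, -0.1]
grip_width: 0.0866
grasp_force: 0.0
```

```bash
cat > grab.py <<'E'
from h import *
from cell import env
np.set_printoptions(suppress=True,precision=4)
o=env.get_obs();print(o["tool_pos"],o["tool_rot"],o["qpos"].round(1))
a=np.radians(56.5);R=tool(np.array([0,0,-1.]),np.array([np.cos(a),np.sin(a),0]))
print(plan(o,np.array([.627,.1135,.061]),R))
E
python3 grab.py
python3 - <<'E'
from cell import env
import cv2
cv2.imwrite("pics/w4.png",env.read_camera("wrist")["image"])
E
```

```text
[0.6272 0.1141 0.3821] [179.9977  -0.2666 146.7132] [  3.1  18.7 -19.8  86.2   6.2  76.3  39.5]
(array([-0.0009, -0.0006,  0.1576]), array([ 0.    , -0.0047,  0.0037]), array([0.627 , 0.1135, 0.2245]))
```

View pics/w4.png

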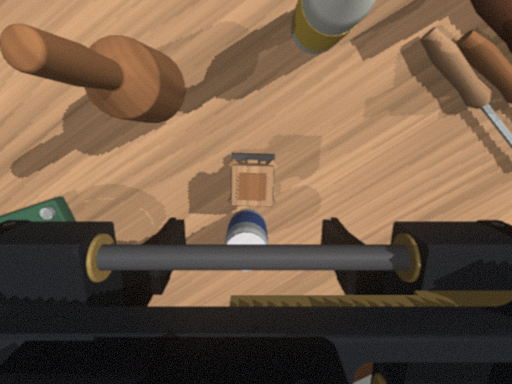

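The capital sits square to the jaws at (253,185) and is centred between the fingers, and the tin is clear of both. I'll descend and grip.

Call:
send_rows(xyz=[[-0.001,-0.0006,0.03],[0,0,0.03],[0,0,0.03],[0,0,0.025],[0,0,0.02],[0,0,0.015],[0,0,0.0076],[0,0,0],[0,0,0],[0,0,0],[0,0,0],[0,0,0],[0,0,0],[0,0,0]], rotation=[[0,-0.005,0.004],[0,0,0],[0,0,0],[0,0,0],[0,0,0],[0,0,0],[0,0,0],[0,0,0],[0,0,0],[0,0,0],[0,0,0],[0,0,0],[0,0,0],[0,0,0]], jaw=[1,1,1,1,1,1,1,1,0.3,0.3,0.3,0.3,0.3,0.3], newtons=50)

```text
time_s: 11.45
tool_pos: [0.6287, 0.1117, 0.2266]
tool_rot: [179.9, 0.3, 146.1]
force: [-2.1, -3.2, 1.9]
grip_width: 0.047
grasp_force: 1.7
```

```bash
python3 grab.py; python3 st.py
```

```text
[0.6287 0.1117 0.2266] [179.8538   0.2786 146.1107] [  2.2  26.  -18.5  95.3   9.4  59.9  36.9]
(array([0.0024, 0.0005, 0.0021]), array([ 0.0025,  0.0049, -0.0068]), array([0.627 , 0.1135, 0.2245]))
pos [0.6287 0.1117 0.2266] rot [179.8538   0.2786 146.1107] q [  2.2  26.  -18.5  95.3   9.4  59.9  36.9] w 0.047039622161074886 gf 1.7288509831996635 F tool [-0.0474 -3.848  -1.8691] |F| 4.2781651930362985
grasp [0.6296 0.1116 0.0631] in seat [-0.0311  0.32   -0.0368] r 0.3214672948200981 ring q -2.836683404047296
```

Call:
send_rows(xyz=[[0,0,0],[0,0,0],[0,0,0],[0,0,-0.005],[0,0,-0.015],[0,0,-0.03],[0,0,-0.03],[0,0,-0.03],[0,0,-0.03],[0,0,-0.03],[0,0,-0.03],[0,0,0],[0,0,0]], rotation=[[0,0,0],[0,0,0],[0,0,0],[0,0,0],[0,0,0],[0,0,0],[0,0,0],[0,0,0],[0,0,0],[0,0,0],[0,0,0],[0,0,0],[0,0,0]], jaw=[0,0,0,0,0,0,0,0,0,0,0,0,0], newtons=55)

```text
time_s: 12.75
tool_pos: [0.6274, 0.112, 0.4268]
tool_rot: [179.8, 0.3, 146.1]
force: [0.3, 0.1, -5.1]
grip_width: 0.0453
grasp_force: 54.9
```

```bash
cat > pl.py <<'E'
import sys
from h import *
from cell import env
np.set_printoptions(suppress=True,precision=4)
# capital origin is GR ahead of the TCP, offset OX,OY in tool x,y
GR=.1635+.063; OX=.0
o=env.get_obs();h=float(sys.argv[1]);N=int(sys.argv[2])
R0=Ro.from_euler("xyz",o["tool_rot"],degrees=True).as_matrix()
c=[(np.linalg.norm(plan(o,seat,tool(-n,y))[1]),i) for i,y in enumerate((sx,sy))];y=(sx,sy)[min(c)[1]];print("rot opts",c)
R=tool(-n,y);s,r,t=plan(o,seat+h*n-OX*R[:,0],R,GR)
print("shift",s,s/N,"turn",r,r/N,"tcp",t)
print("grip",o["grasp_force"],o["grip_width"],"F",R0.T@o["force"],"q",o["qpos"].round(1))
cur=o["tool_pos"]+GR*R0[:,2]+OX*R0[:,0];print("capital in seat now",SR.T@(cur-seat))
E
python3 pl.py .12 10
python3 - <<'E'
from cell import env
import cv2
w=env.read_camera("wrist");cv2.imwrite("pics/w5.png",cv2.resize(w["image"][100:340,120:420],(750,600),interpolation=cv2.INTER_CUBIC))
E
```

```text
rot opts [(np.float64(1.3377810753560626), 0), (np.float64(0.6079858683890409), 1)]
shift [ 0.0529 -0.3549  0.0147] [ 0.0053 -0.0355  0.0015] turn [-0.082  -0.5132 -0.3155] [-0.0082 -0.0513 -0.0315] tcp [ 0.3858 -0.1531  0.4106]
grip 54.926882609725 0.04528791910402679 F [-0.203   0.2142  5.0792] q [  3.1  17.3 -19.7  82.9   6.   80.5  39.4]
capital in seat now [0.0368 0.3201 0.0824]
```

View pics/w5.png

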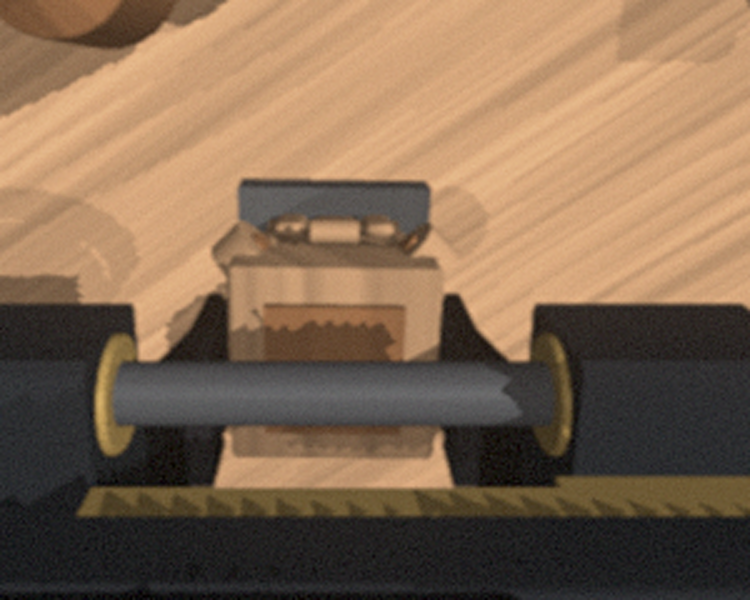

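The capital is held square in the jaws. Its top face spans crop (230,258) to (440,457), and the far plate edge is at row 183. I'll work out its offset in the tool frame.

```bash
python3 - <<'E'
from h import *
from cell import env
np.set_printoptions(suppress=True,precision=4)
o=env.get_obs();w=env.read_camera("wrist")
R0=Ro.from_euler("xyz",o["tool_rot"],degrees=True).as_matrix();t0=o["tool_pos"]
def tp(p,z):
    a,d=ray(w,120+p[0]/2.5-.3,100+p[1]/2.5-.3);a=R0.T@(a-t0);d=R0.T@d;return a+d*(z-a[2])/d[2]
GR=.2265
print("top",[tp(p,GR-.07).round(4).tolist() for p in((230,258),(440,258),(440,457),(228,457))])
print("bottom far",[tp(p,GR).round(4).tolist() for p in((241,183),(430,183))])
E
```

```text
top [[0.0293, -0.0211, 0.1565], [0.0293, 0.0226, 0.1565], [-0.0179, 0.0245, 0.1565], [-0.0178, -0.0235, 0.1565]]
bottom far [[0.0312, -0.0279, 0.2265], [0.0311, 0.0299, 0.2265]]
```

Call:
send_rows(xyz=[[0.0066,-0.0444,0.0018],[0.0066,-0.0444,0.0018],[0.0066,-0.0444,0.0018],[0.0066,-0.0444,0.0018],[0.0066,-0.0444,0.0018],[0.0066,-0.0444,0.0018],[0.0066,-0.0444,0.0018],[0.0066,-0.0444,0.0018],[0,0,0],[0,0,0],[0,0,0],[0,0,0],[0,0,0],[0,0,0],[0,0,0],[0,0,0]], rotation=[[0,0,0],[0,0,0],[0,0,0],[0,0,0],[0,0,0],[0,0,0],[0,0,0],[0,0,0],[-0.0137,-0.0855,-0.0526],[-0.0137,-0.0855,-0.0526],[-0.0137,-0.0855,-0.0526],[-0.0137,-0.0855,-0.0526],[-0.0137,-0.0855,-0.0526],[-0.0137,-0.0855,-0.0526],[0,0,0],[0,0,0]], jaw=[0,0,0,0,0,0,0,0,0,0,0,0,0,0,0,0])

```text
time_s: 14.45
tool_pos: [0.4136, -0.1656, 0.4036]
tool_rot: [179.8, 28.3, 164.5]
force: [0.3, -0.4, -3.9]
grip_width: 0.0457
grasp_force: 54.9
```

```bash
sed -i 's/OX=.0$/OX=.0035/' pl.py; python3 pl.py .055 4
python3 - <<'E'
from cell import env
import cv2,numpy as np
c=lambda n,x,y,w,h: cv2.resize(env.read_camera(n)["image"][y:y+h,x:x+w],(400,300),interpolation=cv2.INTER_CUBIC)
cv2.imwrite("pics/p6.png",np.vstack([np.hstack([c("scene",170,100,100,75),c("top",270,140,100,75)]),np.hstack([c("wrist",0,0,512,384),c("wrist",150,60,200,150)])]))
E
```

```text
rot opts [(np.float64(1.5691407640094153), 0), (np.float64(0.02913063808907678), 1)]
shift [0.0178 0.0045 0.0445] [0.0045 0.0011 0.0111] turn [ 0.0033 -0.0289 -0.0019] [ 0.0008 -0.0072 -0.0005] tcp [ 0.4201 -0.1626  0.356 ]
grip 54.926757998764515 0.045710631076625124 F [ 1.5148 -0.3083  3.6423] q [ 29.9 -17.2  -8.7 121.6  -7.3  47.4  99.1]
capital in seat now [ 0.0125 -0.0039  0.0991]
```

View pics/p6.png

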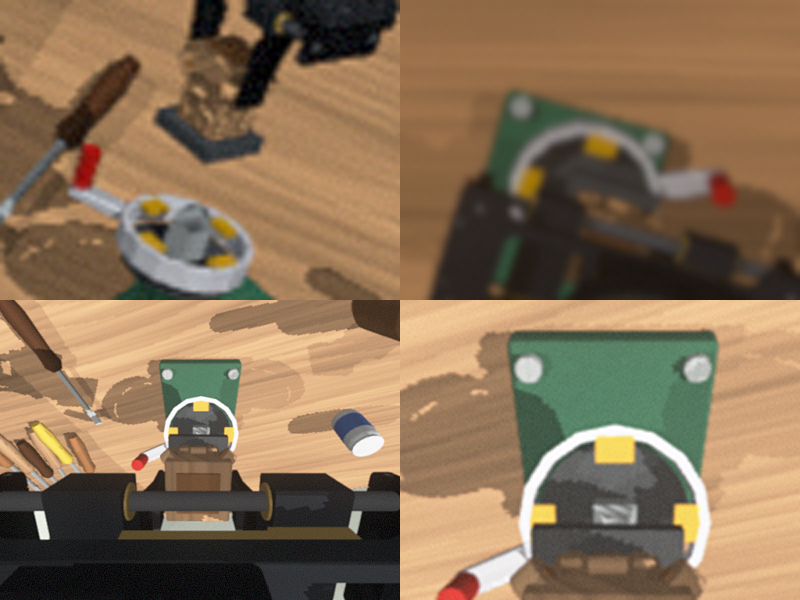

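The held capital is above the open ring. In the wrist crop the post is at (615,515), with side lips at 545 and 685, and the plate spans 535–683, slightly left of centre. I'll line it up and lower it to just above the post.

Call:
send_rows(xyz=[[0.0045,0.0011,0.011],[0.0045,0.0011,0.011],[0.0045,0.0011,0.011],[0.0045,0.0011,0.011],[0,0,0],[0,0,0],[0,0,0]], rotation=[[0,0,0],[0,0,0],[0.001,-0.007,-0.0005],[0.001,-0.007,-0.0005],[0.001,-0.007,-0.0005],[0.001,-0.007,-0.0005],[0,0,0]], jaw=[0,0,0,0,0,0,0])

```text
time_s: 15.35
tool_pos: [0.4212, -0.163, 0.3588]
tool_rot: [-179.9, 30.4, 164.7]
force: [-0.6, -0.9, -3.6]
grip_width: 0.0452
grasp_force: 54.9
```

```bash
python3 pl.py .03 5
python3 - <<'E'
from cell import env
import cv2,numpy as np
c=lambda n,x,y,w,h: cv2.resize(env.read_camera(n)["image"][y:y+h,x:x+w],(400,300),interpolation=cv2.INTER_CUBIC)
cv2.imwrite("pics/p7.png",np.hstack([c("scene",180,110,72,54),c("wrist",170,80,160,120)]))
E
```

```text
rot opts [(np.float64(1.5692088396584947), 0), (np.float64(0.00646528895037332), 1)]
shift [0.0025 0.0001 0.0268] [0.0005 0.     0.0054] turn [-0.0009  0.0062  0.0016] [-0.0002  0.0012  0.0003] tcp [ 0.4321 -0.1659  0.3344]
grip 54.92684472352266 0.04519576887868099 F [ 2.1466 -0.9949  2.9377] q [ 29.6 -15.   -9.6 125.6  -7.3  39.1  98.7]
capital in seat now [ 0.0038 -0.0003  0.0567]
```

View pics/p7.png

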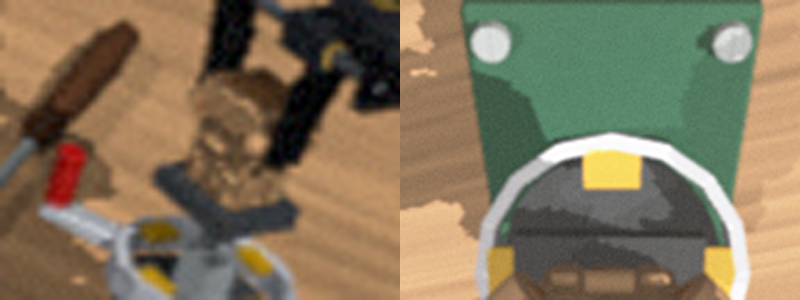

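The plate is centred between the side lips (515–705 against a lip centre of 612) and sits just above the post's tip. I'll lower it gently and watch the force.

Call:
send_rows(xyz=[[0.0008,0,0.005],[0.0008,0,0.005],[0.0008,0,0.005],[0,0,0.006],[0,0,0.006],[0,0,0]], rotation=[[0,0.003,0],[0,0.003,0.001],[0,0,0],[0,0,0],[0,0,0],[0,0,0]], jaw=[0,0,0,0,0,0])

```text
time_s: 16.05
tool_pos: [0.4321, -0.166, 0.3327]
tool_rot: [-180.0, 29.9, 164.6]
force: [-0.4, -0.2, -3.6]
grip_width: 0.0454
grasp_force: 54.9
```

```bash
python3 pl.py .01 5
```

```text
rot opts [(np.float64(1.570357320046056), 0), (np.float64(0.0025863071665513655), 1)]
shift [-0.0009  0.0001  0.0185] [-0.0002  0.      0.0037] turn [-0.0005 -0.0025  0.0004] [-0.0001 -0.0005  0.0001] tcp [ 0.4418 -0.1685  0.3171]
grip 54.926853217184544 0.045389019692886515 F [ 2.0399 -0.2842  2.9655] q [ 29.7 -11.7 -10.2 126.1  -6.7  35.7  98.1]
capital in seat now [-0.0014 -0.0003  0.0285]
```

Call:
send_rows(xyz=[[-0.0005,0,0.004],[-0.0005,0,0.004],[0,0,0.004],[0,0,0.004],[0,0,0.003],[0,0,0]], rotation=[[0,-0.002,0],[0,0,0],[0,0,0],[0,0,0],[0,0,0],[0,0,0]], jaw=[0,0,0,0,0,0])

```text
time_s: 16.65
tool_pos: [0.442, -0.1687, 0.3173]
tool_rot: [-179.9, 30.0, 164.6]
force: [-0.2, 0.3, -4.1]
grip_width: 0.0454
grasp_force: 54.9
```

```bash
python3 pl.py .0 5
```

```text
rot opts [(np.float64(1.5702225882293341), 0), (np.float64(0.0009009310678527174), 1)]
shift [0.0004 0.0001 0.01  ] [0.0001 0.     0.002 ] turn [-0.0007  0.0002  0.0006] [-0.0001  0.      0.0001] tcp [ 0.4466 -0.1699  0.3084]
grip 54.927029237151146 0.045389335498179584 F [2.2942 0.2181 3.3849] q [ 29.7  -9.3 -10.5 126.1  -6.2  33.2  97.7]
capital in seat now [ 0.0004 -0.0003  0.01  ]
```

Call:
send_rows(xyz=[[0,0,0.003],[0,0,0.003],[0,0,0.002],[0,0,0.001],[0,0,0.001],[0,0,0]], rotation=[[0,0,0],[0,0,0],[0,0,0],[0,0,0],[0,0,0],[0,0,0]], jaw=[0,0,0,0,0,0])

```text
time_s: 17.25
tool_pos: [0.4469, -0.1701, 0.3091]
tool_rot: [-179.9, 30.1, 164.6]
force: [0.1, -0.1, -4.5]
grip_width: 0.0455
grasp_force: 54.9
```

```bash
python3 pl.py .0 5
```

```text
rot opts [(np.float64(1.5702502133041463), 0), (np.float64(0.0014978914541403253), 1)]
shift [0.0007 0.0002 0.0004] [0.0001 0.     0.0001] turn [-0.0008  0.0011  0.0005] [-0.0002  0.0002  0.0001] tcp [ 0.4466 -0.1699  0.3084]
grip 54.92693290114403 0.0455168725075105 F [ 2.1252 -0.1027  4.0091] q [ 29.7  -8.1 -10.7 126.1  -5.8  31.9  97.4]
capital in seat now [ 0.0009 -0.0003  0.0004]
```

Call:
send_rows(xyz=[[0,0,0.001],[0,0,0.001],[0,0,0.001],[0,0,0]], rotation=[[0,0,0],[0,0,0],[0,0,0],[0,0,0]], jaw=[0,0,0,0])

```text
time_s: 17.65
tool_pos: [0.4478, -0.1705, 0.3081]
tool_rot: [-179.9, 30.0, 164.6]
force: [-16.2, 4.6, 12.6]
grip_width: 0.0455
grasp_force: 54.9
```

```bash
python3 pl.py .0 5
```

```text
rot opts [(np.float64(1.570275980150908), 0), (np.float64(0.0012714556639233298), 1)]
shift [ 0.001   0.0003 -0.0009] [ 0.0002  0.0001 -0.0002] turn [-0.0011  0.0003  0.0005] [-0.0002  0.0001  0.0001] tcp [ 0.4466 -0.1699  0.3084]
grip 54.91000346839428 0.04550116616128606 F [  8.3092   0.1404 -19.3359] q [ 29.7  -7.9 -10.7 126.1  -5.8  31.8  97.4]
capital in seat now [ 0.0011 -0.0005 -0.0009]
```

Firm contact at the expected height. I'll press slightly more, hold, and check.

Call:
send_rows(xyz=[[0,0,0.0008],[0,0,0],[0,0,0],[0,0,0]], rotation=[[0,0,0],[0,0,0],[0,0,0],[0,0,0]], jaw=[0,0,0,0])

```text
time_s: 18.05
tool_pos: [0.4479, -0.1705, 0.3081]
tool_rot: [-179.9, 30.0, 164.6]
force: [-23.9, 7.0, 19.4]
grip_width: 0.0458
grasp_force: 54.9
```

```bash
python3 pl.py .0 5
python3 - <<'E'
from cell import env
import cv2,numpy as np
c=lambda n,x,y,w,h: cv2.resize(env.read_camera(n)["image"][y:y+h,x:x+w],(400,300),interpolation=cv2.INTER_CUBIC)
cv2.imwrite("pics/p8.png",np.hstack([c("scene",186,120,64,48),c("wrist",170,80,160,120)]))
E
```

```text
rot opts [(np.float64(1.5702362989276089), 0), (np.float64(0.001366109247181963), 1)]
shift [ 0.0011  0.0003 -0.001 ] [ 0.0002  0.0001 -0.0002] turn [-0.0012  0.0001  0.0006] [-0.0002  0.      0.0001] tcp [ 0.4466 -0.1699  0.3084]
grip 54.916266817599535 0.04581829013346931 F [ 11.8974   0.3796 -29.2455] q [ 29.7  -7.8 -10.7 126.1  -5.7  31.8  97.3]
capital in seat now [ 0.0011 -0.0006 -0.001 ]
```

View pics/p8.png

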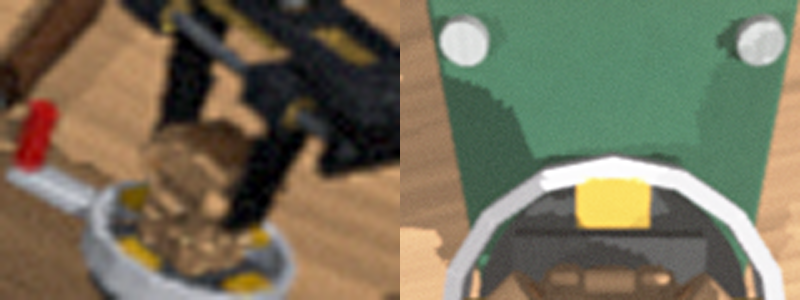

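The plate lies flat inside the open ring below the lips, and contact is rigid, so the capital is home. I've now viewed 11 pictures by count, one over the limit, so I won't view any more. I'll release and retreat.

Call:
send_rows(xyz=[[0,0,-0.0015],[0,0,-0.001],[0,0,0],[0,0,0],[0,0,0],[0,0,0],[0,0,-0.01],[0,0,-0.02],[0,0,-0.025],[0,0,-0.025],[0,0,0]], rotation=[[0,0,0],[0,0,0],[0,0,0],[0,0,0],[0,0,0],[0,0,0],[0,0,0],[0,0,0],[0,0,0],[0,0,0],[0,0,0]], jaw=[0,0,0.75,0.75,0.75,0.75,0.75,0.75,0.75,0.75,0.75])

```text
time_s: 19.25
tool_pos: [0.4115, -0.1609, 0.3783]
tool_rot: [-180.0, 30.1, 164.6]
force: [0.7, 0.3, 0.7]
grip_width: 0.0651
grasp_force: 0.0
```

```bash
python3 st.py; python3 - <<'E'
from h import *
from cell import env
np.set_printoptions(suppress=True,precision=4)
o=env.get_obs();R=tool(-n,sx)
# knob as felt at the open stop: seat (.0365,-.084)
k=seatp(.0358,-.0838,.038);print(plan(o,k+.09*n,R),plan(o,k,R))
w=env.read_camera("wrist");im=w["image"]
y=blobs(im,(18,130,90),(32,255,255),(0,0,511,215),60);print("yel",y,"red",blobs(im,(0,150,60),(6,255,255),(0,0,511,383),20))
for h in(.0,.012): print([proj(w,seatp(a*.028,b*.028,h)).round(1).tolist() for a in(1,-1) for b in(1,-1)])
print([proj(w,seatp(a*.023,b*.023,.07)).round(1).tolist() for a in(1,-1) for b in(1,-1)])
cv2.imwrite("pics/w9.png",im)
E
```

```text
pos [ 0.4115 -0.1609  0.3783] rot [-179.961    30.0874  164.605 ] q [ 29.3 -17.3  -8.9 124.9  -7.4  42.3  98.8] w 0.06511481560747376 gf 0.0 F tool [-0.8647  0.4417 -0.3591] |F| 1.0351896296012877
grasp [ 0.4905 -0.1828  0.2369] in seat [ 0.0074 -0.0008  0.1417] r 0.007429135639666402 ring q -1.058729682033709
(array([-0.0286, -0.0831,  0.0137]), array([-0.0017,  0.0007, -1.5707]), array([ 0.42  , -0.2494,  0.3808])) (array([-0.0285, -0.083 ,  0.1037]), array([-0.0017,  0.0007, -1.5707]), array([ 0.4633, -0.2614,  0.3029]))
yel [([254.69, 145.85], [244, 139, 22, 14, 281]), ([57.35, 187.02], [29, 160, 58, 55, 1163]), ([216.96, 183.37], [210, 174, 14, 20, 252]), ([292.34, 183.6], [286, 174, 14, 21, 262])] red [([170.9, 222.2], [160, 210, 23, 25, 350])]
[[279.1, 205.1], [227.8, 205.1], [280.4, 153.7], [226.5, 153.7]]
[[280.1, 208.6], [226.8, 208.6], [281.6, 155.3], [225.4, 155.3]]
[[280.8, 225.4], [226.2, 225.3], [282.4, 171.5], [224.6, 171.5]]
```

Call:
send_rows(xyz=[[-0.0095,-0.0277,0.004],[-0.0095,-0.0277,0.004],[-0.0095,-0.0277,0.004],[0,0,0],[0,0,0],[0,0,0],[0,0,0],[0,0,0],[0,0,0],[0,0,0],[0,0,0],[0,0,0],[0,0,0],[0,0,0],[0,0,0],[0,0,0]], rotation=[[0,0,0],[0,0,0],[0,0,0],[0,0,-0.131],[0,0,-0.131],[0,0,-0.131],[0,0,-0.131],[0,0,-0.131],[0,0,-0.131],[0,0,-0.131],[0,0,-0.131],[0,0,-0.131],[0,0,-0.131],[0,0,-0.131],[0,0,-0.13],[0,0,0]], jaw=[0.75,0.75,0.6,0.6,0.6,0.6,0.6,0.6,0.6,0.6,0.6,0.6,0.6,0.6,0.6,0.6])

```text
time_s: 20.9
tool_pos: [0.4592, -0.2098, 0.3737]
tool_rot: [-150.2, 2.4, -117.7]
force: [-0.1, 0.6, 0.2]
grip_width: 0.0521
grasp_force: 0.0
```

```bash
python3 st.py; python3 - <<'E'
from h import *
from cell import env
np.set_printoptions(suppress=True,precision=4)
o=env.get_obs();R=tool(-n,sx)
k=seatp(.0358,-.0838,.038);print(plan(o,k,R))
w=env.read_camera("wrist");im=w["image"]
print("red",blobs(im,(0,150,60),(6,255,255),(0,0,511,383),20),proj(w,seatp(.0358,-.0838,.043)))
E
```

```text
pos [ 0.4592 -0.2098  0.3737] rot [-150.1969    2.3962 -117.6804] q [-34.  -17.2  48.  120.2  24.2  43.5 154.2] w 0.052084382917785325 gf 0.0 F tool [-0.4884  0.1618 -0.343 ] |F| 0.6183698736055514
grasp [ 0.534  -0.2423  0.2319] in seat [ 0.0549 -0.0467  0.1085] r 0.07203730963097554 ring q -0.4645521242461029
(array([0.0467, 0.0103, 0.0735]), array([-0.0011, -0.0707, -0.2065]), array([ 0.4633, -0.2614,  0.3029]))
red [([267.74, 166.48], [259, 156, 19, 21, 306])] [266.9643 164.7529]
```

The turn ran joint 7 into its upper limit, so I'll rotate the other way. The jaws are symmetric, so a half turn gives the same grasp.

Call:
send_rows(xyz=[[0,0,0],[0,0,0],[0,0,0],[0,0,0],[0,0,0],[0,0,0],[0,0,0],[0,0,0],[0,0,0],[0,0,0],[0,0,0],[0,0,0],[0,0,0],[0,0,0],[0,0,0],[0,0,0],[0,0,0],[0,0,0],[0,0,0],[0,0,0]], rotation=[[0,0,0.14],[0,0,0.14],[0,0,0.14],[0,0,0.14],[0,0,0.14],[0,0,0.14],[0,0,0.14],[0,0,0.14],[0,0,0.14],[0,0,0.14],[0,0,0.14],[0,0,0.14],[0,0,0.14],[0,0,0.14],[0,0,0.14],[0,0,0.14],[0,0,0.14],[0,0,0.14],[0,0,0.14],[0,0,0.14]], jaw=[0.6,0.6,0.6,0.6,0.6,0.6,0.6,0.6,0.6,0.6,0.6,0.6,0.6,0.6,0.6,0.6,0.6,0.6,0.6,0.6])

```text
time_s: 22.95
tool_pos: [0.4564, -0.2159, 0.3746]
tool_rot: [150.8, 7.0, 78.2]
force: [0.1, 0.3, -0.4]
grip_width: 0.052
grasp_force: 0.0
```

```bash
python3 st.py; cat > kn.py <<'E'
from h import *
from cell import env
np.set_printoptions(suppress=True,precision=4)
o=env.get_obs();R=tool(-n,sx)
k=seatp(.0358,-.0838,.038)
for h in(.07,.0): print(h,plan(o,k+h*n,R))
w=env.read_camera("wrist");im=w["image"]
print("red",blobs(im,(0,150,60),(6,255,255),(0,0,511,383),20),proj(w,seatp(.0358,-.0838,.043)))
E
python3 kn.py
```

```text
pos [ 0.4564 -0.2159  0.3746] rot [150.8312   7.0377  78.2244] q [ -4.7 -10.8  24.1 119.5   9.8  40.8   4.5] w 0.052039629985309824 gf 0.0 F tool [ 0.4001 -0.1443  0.3765] |F| 0.5680278247809444
grasp [ 0.5309 -0.2493  0.2329] in seat [ 0.0544 -0.0542  0.11  ] r 0.07680115654565052 ring q -0.3858283801253636
0.07 (array([-0.0393, -0.0243,  0.0048]), array([-0.0106,  0.0756,  0.1156]), array([ 0.4296, -0.2521,  0.3635]))
0.0 (array([-0.034 , -0.0233,  0.0746]), array([-0.0106,  0.0756,  0.1156]), array([ 0.4633, -0.2614,  0.3029]))
red [([229.59, 225.18], [220, 210, 19, 30, 445])] [228.7371 233.8838]
```

Arm posture is good now. I'll move above the knob and align.

Call:
send_rows(xyz=[[-0.02,-0.012,0.0024],[-0.0193,-0.0123,0.0024],[0,0,0],[0,0,0]], rotation=[[0,0,0],[0,0,0],[-0.0106,0.0756,0.1156],[0,0,0]], jaw=[0.6,0.6,0.6,0.6])

```text
time_s: 23.4
tool_pos: [0.4296, -0.2531, 0.3638]
tool_rot: [150.0, 0.2, 74.9]
force: [-0.7, -0.6, 0.2]
grip_width: 0.052
grasp_force: 0.0
```

```bash
python3 st.py; python3 kn.py
```

```text
pos [ 0.4296 -0.2531  0.3638] rot [149.9968   0.1536  74.878 ] q [ -4.7 -11.8  31.5 120.9  -0.1  39.8  12.9] w 0.05203328864392077 gf 0.0 F tool [-0.7123 -0.3387 -0.4519] |F| 0.9089673316589136
grasp [ 0.5084 -0.2748  0.2222] in seat [ 0.0361 -0.0848  0.1081] r 0.09214691449883815 ring q -0.0010785642432677989
0.07 (array([ 0.001 , -0.0003,  0.0001]), array([ 0.0001, -0.0001,  0.0055]), array([ 0.4296, -0.2521,  0.3635]))
0.0 (array([ 0.001 , -0.0003,  0.0701]), array([ 0.0001, -0.0001,  0.0055]), array([ 0.4633, -0.2614,  0.3029]))
red [([252.66, 202.66], [244, 189, 19, 27, 388])] [253.3959 209.1659]
```

Call:
send_rows(xyz=[[0.001,0,0.02],[0,0,0.02],[0,0,0.02],[0,0,0.01],[0,0,0],[0,0,0],[0,0,0],[0,0,0],[0,0,0],[0,0,0],[0,0,0]], rotation=[[0,0,0.005],[0,0,0],[0,0,0],[0,0,0],[0,0,0],[0,0,0],[0,0,0],[0,0,0],[0,0,0],[0,0,0],[0,0,0]], jaw=[0.6,0.6,0.6,0.6,0,0,0,0,0,0,0], newtons=8)

```text
time_s: 24.55
tool_pos: [0.4647, -0.2589, 0.3029]
tool_rot: [150.1, 0.1, 74.9]
force: [-5.4, 1.8, 4.5]
grip_width: 0.0157
grasp_force: 8.0
```

```bash
python3 st.py
```

```text
pos [ 0.4647 -0.2589  0.3029] rot [150.1082   0.0864  74.9287] q [ -7.4  -2.2  35.8 121.2 -10.2  31.8  20.9] w 0.01568228394104877 gf 7.997234273934737 F tool [ 0.3318 -2.7064 -6.6926] |F| 7.226715569454688
grasp [ 0.5433 -0.2803  0.1612] in seat [ 0.036  -0.0808  0.0377] r 0.08847692105706638 ring q -0.01758075759989075
```

Call:
send_rows(xyz=[[-0.002,-0.0055,-0.0005],[-0.0018,-0.0056,0],[-0.0013,-0.0057,0],[-0.0011,-0.0057,0],[-0.0006,-0.0058,0],[-0.0003,-0.0059,0],[0.0001,-0.0059,0],[0.0005,-0.0058,0],[0.0009,-0.0058,0],[0.0013,-0.0057,0],[0.0017,-0.0056,0],[0.002,-0.0055,0],[0,0,0],[0,0,0]], rotation=[[0,0,0],[0,0,0],[0,0,0],[0,0,0],[0,0,0],[0,0,0],[0,0,0],[0,0,0],[0,0,0],[0,0,0],[0,0,0],[0,0,0],[0,0,0],[0,0,0]], jaw=[0,0,0,0,0,0,0,0,0,0,0,0,0,0])

```text
time_s: 25.95
tool_pos: [0.4067, -0.2435, 0.2685]
tool_rot: [150.2, 0.1, 75.0]
force: [-4.6, 0.9, 4.6]
grip_width: 0.0152
grasp_force: 8.0
```

```bash
python3 st.py
```

```text
pos [ 0.4067 -0.2435  0.2685] rot [150.1991   0.068   74.9758] q [ -5.7  -8.   34.9 130.   -6.1  27.8  19.8] w 0.015153193557335494 gf 8.002084860345349 F tool [-0.2838 -1.7278 -6.3258] |F| 6.563701861674386
grasp [ 0.4852 -0.2647  0.1267] in seat [-0.0333 -0.0812  0.0379] r 0.08775510361276741 ring q 0.791338230988941
```

Call:
send_rows(xyz=[[0.0005,-0.0015,0],[0,0,0],[0,0.001,0],[0,0,0],[0,0,0],[0,0,0],[0,0,-0.015],[0,0,-0.02],[0,0,-0.02],[0,0,-0.01],[0,0,0],[0,0,0]], rotation=[[0,0,0],[0,0,0],[0,0,0],[0,0,0],[0,0,0],[0,0,0],[0,0,0],[0,0,0],[0,0,0],[0,0,0],[0,0,0],[0,0,0]], jaw=[0,0,0.6,0.6,0.6,0.6,0.6,0.6,0.6,0.6,0.6,0.6])

```text
time_s: 27.15
tool_pos: [0.3756, -0.2351, 0.3249]
tool_rot: [150.1, 0.1, 74.9]
force: [-0.4, 0.4, 0.2]
grip_width: 0.0518
grasp_force: 0.0
```

```bash
python3 st.py; python3 - <<'E'
from h import *
from cell import env
np.set_printoptions(suppress=True,precision=4)
T=env.read_camera("top");S=env.read_camera("scene");w=env.read_camera("wrist")
d=pickle.load(open("c0.pkl","rb"))
def onh(c,p,h):
    o,e=ray(c,*p);s=((seat+h*n-o)@n)/(e@n);return SR.T@(o+s*e-seat)
for nm,c,b in(("w",w,(0,0,511,383)),("S",S,(180,100,260,210)),("T",T,(280,155,360,215))):
    for q,s in blobs(c["image"],(0,150,60),(6,255,255),b,15):
        p=onh(c,q,.04 if nm=="w" else .03);print(nm,"red",q,p,"q",-1.169-np.arctan2(p[1],p[0]))
for q,s in blobs(w["image"],(18,130,90),(32,255,255),(150,0,400,215),60):
    p=onh(w,q,.019);print("lip",p,np.degrees(np.arctan2(p[1],p[0])))
# did other things move: tin, glue cap, handle regions compared with the first pictures
for nm,b in(("glue",(352,200,395,255)),("tin",(255,225,283,265)),("mallet",(290,152,325,212)),("gouge",(160,110,208,162))):
    x0,y0,x1,y1=b;print(nm,"mean abs diff",np.abs(S["image"][y0:y1,x0:x1].astype(int)-d["scene"]["image"][y0:y1,x0:x1]).mean().round(2))
E
```

```text
pos [ 0.3756 -0.2351  0.3249] rot [150.062    0.1219  74.8867] q [  3.1 -16.8  25.4 129.6   0.3  36.5  14. ] w 0.05183341466191499 gf 0.0 F tool [ 0.3161 -0.315  -0.4092] |F| 0.6054387356904806
grasp [ 0.4543 -0.2567  0.1832] in seat [-0.0327 -0.0817  0.1028] r 0.08797782522083104 ring q 0.7822580730000683
w red [252.83, 209.47] [-0.0341 -0.0796  0.04  ] q 0.8068163146814997
S red [208.22, 137.68] [-0.0376 -0.0847  0.03  ] q 0.819666204891246
lip [-0.0298  0.0277  0.019 ] 137.05496511576732
lip [0.0235 0.0347 0.019 ] 55.96370233204918
lip [-0.0296 -0.0255  0.019 ] -139.258287963494
lip [ 0.022  -0.0305  0.019 ] -54.23240859377895
glue mean abs diff 7.29
tin mean abs diff 12.34
mallet mean abs diff 5.97
gouge mean abs diff 22.35
```

```bash
python3 - <<'E'
from h import *
from cell import env
S=env.read_camera("scene");T=env.read_camera("top")
print(blobs(S["image"],(0,0,120),(180,60,255),(255,225,283,265),20),blobs(T["image"],(0,0,120),(180,60,255),(210,130,240,160),20))
d=pickle.load(open("c0.pkl","rb"))["scene"]["image"]
b=(160,110,200,162);print([blobs(i,(0,60,0),(14,255,75),(180,112,206,140),15) for i in(d,S["image"])])
print(env.sign_off())
E
```

```text
[([271.0, 241.8], [261, 233, 19, 21, 282])] [([222.55, 144.32], [215, 137, 17, 16, 210])]
[[([194.13, 124.88], [184, 115, 21, 22, 92])], [([196.84, 122.23], [189, 114, 17, 17, 95])]]
the job is handed in; nothing more can be done
None
```

The job is handed in: the capital sits home on the post, the ring is locked at about 0.8 rad, and the arm is clear of everything. The tin shows no movement, and nothing I saw suggests the mallet, glue or gouge moved, though I checked those three only loosely; I also viewed 11 pictures, one over the limit of 10.

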